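# Shake-test three packed weight cases and hold out the one that rattles

### The job

Three weight cases are packed in the tray for the calibration service, but in one of them the weight lies loose: first push home the sliding lid that still stands open, then lift the cases out one at a time and shake each briskly lengthwise until you find the one that rattles, putting quiet ones back into their own places in the tray. Finish still holding the rattling case level and still, held out in front of the tray on the robot's side, about 20 cm above the bench, for a colleague to take: do not put it down or let go. All lids stay shut and the other things on the bench are left alone.

Things in the scene. Friction and masses are not known exactly. Their poses are not given: they have to be found in the camera images.
- tray: Fixed grey tray, 172 mm (x, away from the robot) by 290 mm (y, left); origin at the centre of its underside. Base plate 6 mm thick. Front and back rails and ribs at the corners of each place, 21 mm high with tops flared outward as a lead-in, locate three cases side by side at y = +102, 0, -102 mm with 2.5 to 3 mm play all round. The ribs reach only 23 mm in from the rails: the middle of each case's sides is free.
- case_1_mid (a point): Centre, 25 mm above its underside, of one of three identical closed grey weight cases, 150 mm long (x) by 50 wide (y) by 50 high, standing in the tray (any place) on the base plate, long side along the tray's x, z up. Grasp it across its 50 mm width, half-way along. Some 0.5 kg full; weights differ from case to case at random, so heaviness tells nothing.
- case_2_mid (a point): Centre of a second such case (as case_1_mid). Contents: each case holds a 0.2 kg steel weight in a 104 mm long cavity; in two cases a foam insert holds it fast, in the third (any of them) it is loose and slides 73 mm lengthwise, knocking on the ends when the case is shaken or tipped 20 degrees or more along its length.
- case_3_mid (a point): Centre of a third such case (as case_1_mid). When a case is held level and still, its loose weight stays where it last slid: between one end and the other the moment on the hand about the case's width changes by about 0.14 N m; in a quiet case it does not change.
- case_1_lid (a joint): Sliding lid of that case: 0 = fully home (its end flush with the case's front end, towards the robot), grows (m) as it slides out towards the robot. Stiff: about 2 N moves it, and it stays where it is left. One of the three lids starts 20 to 30 mm open; the others are home.
- case_1_lid_push (a point): Middle of that lid's front end, moves with the lid: an upright face 28 mm wide, 13 mm high (lid end and thumb ridge), 41.5 to 55 mm above the case's underside, looking towards the robot. Its x points away from the robot: pushing along +x shuts the lid; the tray holds the case.
- case_2_lid (a joint): Sliding lid of that case: 0 = fully home (its end flush with the case's front end, towards the robot), grows (m) as it slides out towards the robot. Stiff: about 2 N moves it, and it stays where it is left. One of the three lids starts 20 to 30 mm open; the others are home.
- case_2_lid_push (a point): Middle of that lid's front end, moves with the lid: an upright face 28 mm wide, 13 mm high (lid end and thumb ridge), 41.5 to 55 mm above the case's underside, looking towards the robot. Its x points away from the robot: pushing along +x shuts the lid; the tray holds the case.
- case_3_lid (a joint): Sliding lid of that case: 0 = fully home (its end flush with the case's front end, towards the robot), grows (m) as it slides out towards the robot. Stiff: about 2 N moves it, and it stays where it is left. One of the three lids starts 20 to 30 mm open; the others are home.
- case_3_lid_push (a point): Middle of that lid's front end, moves with the lid: an upright face 28 mm wide, 13 mm high (lid end and thumb ridge), 41.5 to 55 mm above the case's underside, looking towards the robot. Its x points away from the robot: pushing along +x shuts the lid; the tray holds the case.
- reagent_bottle_1: Bystander: amber glass reagent bottle with a cap, 54 mm across, 105 mm tall, standing on the left of the tray; origin at the centre of its underside.
- beaker_250: Bystander: clear glass beaker, 72 mm across, 92 mm tall, standing on the right of the tray; origin at the centre of its underside.
- jar_3: Bystander: round sample jar with screw lid, 63 mm across, 72 mm tall, on the right; origin at the centre of its underside.
- tape_roll: Bystander: roll of tape lying flat, 96 mm across, 25 mm high, front right; origin at the centre of its underside.
- lab_book: Bystander: lab notebook lying flat, 210 x 152 x 14 mm, front left; origin at the centre of its underside.

How it is judged:
By the outcome, as a careful person would: the job done as asked, in the order asked, and still so for the second after the job is handed in, while the arm keeps its last pose, push and grip.
It also fails if it takes over 72 s, if anything falls off the work surface, if the arm or the gripper's body presses on something with over 40 N, if the wrist force passes 120 N, or if a joint passes its speed limit or range.

### The arm

A 6-joint arm with a two-finger parallel gripper is mounted at the origin on a cart in front of the work surface, level with it; the furniture and walls round the work are solid. World frame = base frame: x ahead of the robot, y to its left, z up, the work surface at z = 0. Lengths are in m, angles in degrees, forces in N, time in s.
With the tool pointing down it reaches from about 0.4 to 0.825 m from the base axis. Payload 7 kg.
Tool frame: the origin (TCP) lies on the centre line of the jaws, within the pads' length; the fingertips stand 19 mm ahead of it and the grasp point (between the pads) is the TCP; z points along the fingers, y is the line along which they close (so a half turn about z gives the same grasp; the last joint's range is limited). The gripper opens to 88 mm and grips with 3 to 60 N. Pads are 19 mm wide; open, the fingers measure 130 mm over their backs; the gripper's body (78 mm by 193 mm) begins 47 mm behind the grasp point.
Start: joints at [91.965, 20.546, 0.682, 0, -70.136, -16.507], TCP at [0.169, 0.653, 0.246] pointing down, gripper open.
Joint ranges: [-176.03, 176.03], [-82.01, 121.73], [-58.28, 71.71], [-173.87, 95.51], [-174.79, -0.11], [-173.66, 173.66]. Speed limits (degrees/s): [136.94, 136.94, 172.46, 180, 180, 180].

### API

Orientations are given as [roll, pitch, yaw] about the fixed x, y, z axes, in that order (R = Rz(yaw) Ry(pitch) Rx(roll)).
In Python, from plant import * gives the robot as it stands. The module is installed in compiled form; this text tells all that it offers.
- The arm moves only by the tool play_rows, never from a script. Its argument "deltas" is a list of rows, each a list of 6 numbers: the shift along the world's x, y, z scaled (see below), then the turn, a rotation vector about the world's x, y, z scaled (see below). A call has 1 to 10 rows; each row shifts and turns the commanded pose from where the row before left it; what a row does not reach is not made up. The controller multiplies each number of a shift by 800 mm and each number of a turn by 180 degrees. A row lasts 1/10 s, in which the tool goes at most 50 mm and 8.59 degrees, less where a joint would pass 70% of its speed; a pose out of reach is approached as far as the arm can. A call with a number of a shift or a turn outside -1 to 1 is refused whole. A call with a gripper value outside its range is refused whole. "gripper" is the gripper command: -1 is shut, 1 is fully open, values between are in proportion, set as the call begins (left out, the last holds). The fingers move at their own pace and stop on an object; the grip force is fixed at half the most. Time passes only in rows, so rows that do not move let the fingers close. It gives the time, the measured TCP pose, the force, the opening and the grip force at its end, in the units of the state.
- get_obs(): the state, without advancing time (a new reading comes with each control period).
- snapshot(name): name is "scene" or "side" or "wrist"; returns (picture, depth): 480x640x3 uint8, blue, green, red; 480x640 float32, m along the optical axis (not along the pixel's ray), 0 where there is no reading.
- camera_model(name): a dict with "fx", "fy", "cx", "cy" (pixels), "k1" (the pictures are not rectified: a ray, as slopes to the right and down, at radius r is drawn at 1 + k1 r^2 times it, then the intrinsics apply), "world_to_cam" (4x4, takes a point from world to camera coordinates). Camera axes: x right, y down, z forward; pixel columns grow to the right and rows downward; lengths in m; the calibration is good to about 2 mm. A picture is of the moment at which its call begins: read the wrist's pose just before it. camera_model takes no time and is no camera call; for the wrist camera it gives the pose at the moment of the call.
- close_job(): hands the job in; it is judged then, once.
The state is a dict: "clock": time; "joint_pos": joint angles; "qvel": joint speeds; "tau": joint torques, N m; "tool_pos": TCP position; "orientation": TCP orientation; "force": force on the tool from outside, world axes, zero at the start; "moment": the same for the moment, N m; "opening": finger opening in m; "gripper_force": force on a finger pad.
Only numpy, scipy, OpenCV 4.12 (cv2) and the standard library are available. Lean on these libraries where they do the work, as an engineer would, in place of code of your own. Each camera call takes 0.05 s, during which the arm holds its last target. There are 200 camera calls.

## Working session

There is one attempt and no reset: what is moved stays moved. The work goes in short steps, Python scripts to look and compute and a tool call to move; the robot and the scene stay as the last step left them, time stands still between calls to the robot, and variables do not carry over. Pictures are saved under pics/ and viewed, at most 10 in all, crops included, and the job is handed in when it is done.

Besides the shell and the picture viewer there is one more tool, called after ">>>" as name(argument=value, ...) on one line, values as JSON. play_rows: Moves the arm, as the interface text tells. Its arguments: {"type":"object","properties":{"deltas":{"type":"array","items":{"type":"array","items":{"type":"number","minimum":-1,"maximum":1}}},"gripper":{"type":"number"}},"required":["deltas"]}

```bash
mkdir -p pics; cat > h.py <<'E'
from plant import *
import numpy as np, cv2
def cloud(name):
    m=camera_model(name); o=get_obs(); im,d=snapshot(name)
    v,u=np.mgrid[0:480,0:640]; x=(u-m['cx'])/m['fx']; y=(v-m['cy'])/m['fy']
    xd,yd=x.copy(),y.copy()
    for _ in range(8):
        s=1+m['k1']*(x*x+y*y); x=xd/s; y=yd/s
    P=np.stack([x*d,y*d,d,np.ones_like(d)],-1)@np.linalg.inv(m['world_to_cam']).T
    P=P[...,:3]; P[d<=0]=np.nan
    return im,d,P
E
python3 - <<'E'
from h import *
print(get_obs())
for n in("scene","side"):
    im,d,P=cloud(n); cv2.imwrite(f"pics/{n}0.png",im); np.save(n+"P",P)
    print(n,np.round(np.linalg.inv(camera_model(n)['world_to_cam']),2).tolist())
E
```

```text
{'clock': 0.0, 'joint_pos': array([ 9.19640570e+01,  2.05904044e+01,  6.32186772e-01, -1.86595873e-02,
       -7.01360950e+01, -1.65043389e+01]), 'qvel': array([ 0.06050076, -0.00690306, -0.02939415,  0.03554082,  0.01596426,
        0.02243566]), 'tau': array([ 2.03467163e-03, -5.82731438e+01,  2.93045783e+01,  6.99692577e+00,
        6.83535865e-03, -1.56391293e-04]), 'tool_pos': array([0.16941272, 0.65290809, 0.24462684]), 'orientation': array([ 1.79904590e+02, -9.97704192e-03, -1.45466284e+01]), 'force': array([-0.00914232, -0.18054068,  0.00684009]), 'moment': array([ 0.01347172, -0.00888654, -0.02545617]), 'gripper_force': 0.0, 'opening': 0.08757240881156962}
scene [[0.73, -0.41, 0.55, -0.46], [-0.69, -0.44, 0.58, -1.06], [0.0, -0.8, -0.6, 1.19], [0.0, 0.0, 0.0, 1.0]]
side [[0.98, -0.1, 0.19, 0.28], [-0.21, -0.43, 0.88, -1.25], [-0.01, -0.9, -0.44, 0.71], [0.0, 0.0, 0.0, 1.0]]
```

View pics/scene0.png

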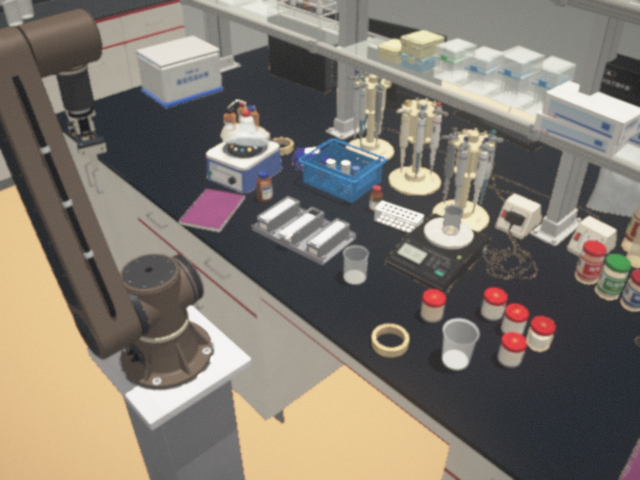

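The scene view shows the tray with three cases at about (303,228). The bottle is at (264,187), the beaker at (355,265) and the notebook at (213,208). The shelf is behind.

```bash
python3 - <<'E'
from h import *
P=np.load("sceneP.npy")
for u,v in[(303,228),(280,214),(328,236),(264,187),(355,265),(213,208),(300,215),(355,170)]: print(u,v,P[v,u].round(3))
# tray: points z>0.003 near
c=P[228,303]
for n in("scene","side"):
    P=np.load(n+"P.npy"); Q=P.reshape(-1,3)
    m=np.all(abs(Q[:,:2]-c[:2])<.22,axis=1)&(Q[:,2]>.045)&(Q[:,2]<.075)
    A=Q[m]; print(n,len(A))
    lab=np.uint8(np.zeros(len(A)))
    # rectangles via heightmap connected components
    g=np.zeros((220,220),np.uint8); ij=((A[:,:2]-c[:2]+.22)/.002).astype(int).clip(0,219); g[ij[:,0],ij[:,1]]=255
    g=cv2.morphologyEx(g,cv2.MORPH_CLOSE,np.ones((5,5)))
    k,L,st,ce=cv2.connectedComponentsWithStats(g)
    for i in range(1,k):
        if st[i][4]>150:
            B=A[L[ij[:,0],ij[:,1]]==i]; r=cv2.minAreaRect(B[:,:2].astype(np.float32)*1000); print(np.round(r[0],0),np.round(r[1],0),round(r[2],1),len(B),np.percentile(B[:,2],[50,95]).round(3))
s=cv2.imread("pics/scene0.png")[180:275,235:375]; t=cv2.imread("pics/side0.png")
cv2.imwrite("pics/a.png",np.vstack([cv2.resize(s,(560,380),interpolation=3)]))
E
```

```text
303 228 [0.568 0.108 0.058]
280 214 [0.57  0.22  0.053]
328 236 [0.606 0.036 0.048]
264 187 [0.616 0.357 0.071]
355 265 [ 0.538 -0.144  0.079]
213 208 [0.469 0.455 0.006]
300 215 [0.61  0.169 0.056]
355 170 [0.936 0.243 0.057]
scene 1845
[583. 141.] [186.  62.] 9.8 600 [0.053 0.06 ]
[581. 241.] [162.  59.] 7.7 520 [0.053 0.06 ]
[611.  41.] [158.  59.] 9.3 583 [0.053 0.06 ]
[580. -92.] [18. 50.] 62.0 126 [0.06  0.074]
side 2043
[582. 140.] [177.  62.] 8.3 677 [0.053 0.058]
[580. 242.] [153.  60.] 8.8 535 [0.053 0.059]
[609.  41.] [152.  60.] 9.4 700 [0.053 0.058]
```

View pics/a.png

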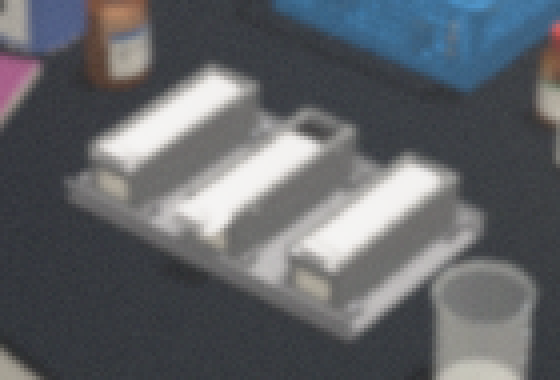

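View pics/side0.png

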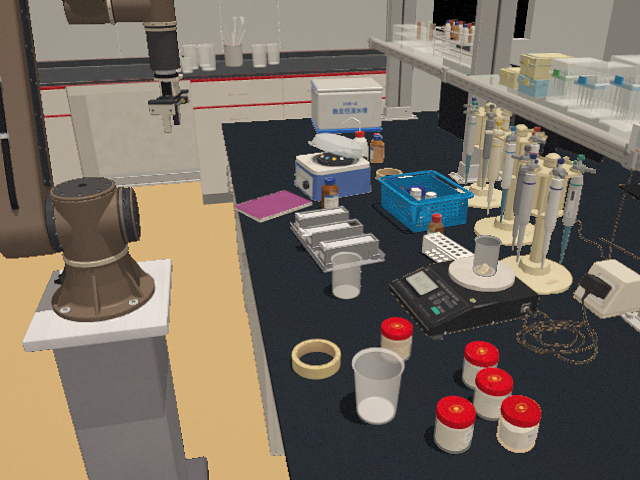

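The side view agrees: the middle case's lid is open (bottom end in the enlarged crop at (195,220)). The tray is yawed about 8.5°, with cases near (0.580,0.242), (0.594,0.141) and (0.610,0.041).

>>> play_rows(deltas=[[0.03,-0.046,0,0,0,0.01],[0.03,-0.046,0,0,0,0.01],[0.03,-0.046,0,0,0,0.01],[0.03,-0.046,0,0,0,0.01],[0.03,-0.046,0,0,0,0.01],[0.03,-0.046,0,0,0,0.01],[0.03,-0.046,0,0,0,0.01],[0.03,-0.046,0,0,0,0.01],[0.03,-0.046,0,0,0,0.01],[0.03,-0.046,0,0,0,0.01]], gripper=-1)

```text
clock: 1.1
tool_pos: [0.4099, 0.2836, 0.2455]
orientation: [-180.0, 0.0, 3.6]
force: [1.5, 0.9, 0.3]
opening: 0.013
gripper_force: 0.0
```

>>> play_rows(deltas=[[0.03,-0.046,0,0,0,0.01],[0.03,-0.046,0,0,0,0.01],[0.03,-0.046,0,0,0,0.008],[0.03,-0.046,0,0,0,0],[0,0,0,0,0,0]])

```text
clock: 1.6
tool_pos: [0.507, 0.1343, 0.245]
orientation: [179.9, 0.1, 8.2]
force: [-0.5, 0.7, -0.7]
opening: 0.0001
gripper_force: 0.0
```

```bash
python3 - <<'E'
from h import *
o=get_obs();print(o['clock'],o['tool_pos'],o['orientation'],o['opening'],o['joint_pos'])
im,d,P=cloud("wrist"); cv2.imwrite("pics/w1.png",im); np.save("w1P",P)
E
```

```text
1.6 [0.50698808 0.13431084 0.24499838] [1.79938766e+02 5.96027986e-02 8.23499509e+00] 0.00010222048037253887 [ 3.63075202e+01  6.38552647e+00 -1.81774890e+01  2.85481158e-02
 -6.55183939e+01  6.19156579e+01]
```

View pics/w1.png

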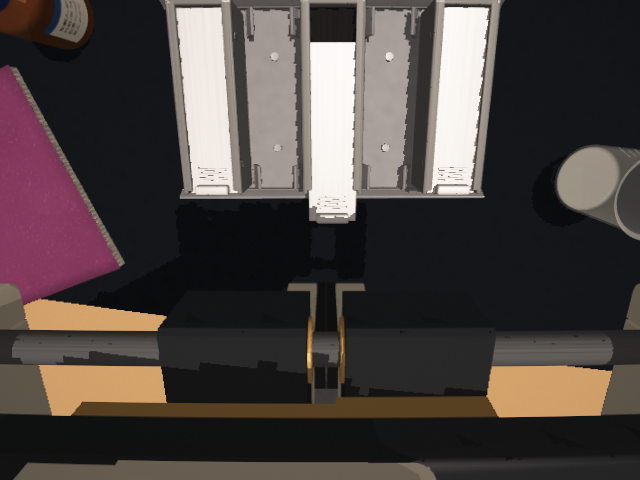

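The wrist view shows the open middle lid (front end at (332,218)), home lids at (212,190) and (453,190), and the beaker at (600,190). The tray is nearly square to the tool. Next I'll measure the positions.

```bash
python3 - <<'E'
from h import *
P=np.load("w1P.npy"); im=cv2.imread("pics/w1.png")
for v in(212,216,219): print(v,P[v,332].round(4))
for v in (40,80,120,160,180):
    r=P[v]; m=(r[:,2]>.048)&(r[:,2]<.068); m[:150]=0; m[520:]=0
    k=np.flatnonzero(np.diff(m.astype(int)))
    print(v,[(int(a),r[a+1].round(4).tolist(),int(b),r[b].round(4).tolist()) for a,b in zip(k[::2],k[1::2]) if b-a>15])
for u in(205,212,220,445,453,460):
    c=P[:,u]; k=np.flatnonzero((c[:,2]>.048)&(c[:,2]<.07)&(np.arange(480)<230)); print(u,k.min(),c[k.min()].round(4),k.max(),c[k.max()].round(4))
E
```

```text
212 [0.5079 0.1287 0.0534]
216 [0.5068 0.1287 0.0634]
219 [0.504  0.1283 0.0627]
40 [(171, [0.6263, 0.2708, 0.0575], 234, [0.6337, 0.225, 0.0502]), (429, [0.6558, 0.0724, 0.0495], 496, [0.662, 0.0236, 0.0577])]
80 [(172, [0.5972, 0.2689, 0.0575], 237, [0.6045, 0.2204, 0.0494]), (300, [0.6112, 0.1688, 0.0565], 363, [0.618, 0.1204, 0.0576]), (427, [0.6264, 0.068, 0.0505], 491, [0.6332, 0.0199, 0.0571])]
120 [(175, [0.5668, 0.2659, 0.0562], 223, [0.572, 0.2284, 0.0537]), (301, [0.581, 0.1641, 0.0572], 351, [0.5867, 0.1246, 0.0532]), (424, [0.5956, 0.0633, 0.0484], 488, [0.603, 0.0146, 0.0573])]
160 [(180, [0.5351, 0.2603, 0.0568], 241, [0.5411, 0.2119, 0.0496]), (301, [0.5493, 0.1601, 0.0573], 361, [0.5564, 0.1117, 0.0586]), (420, [0.5628, 0.0596, 0.0481], 483, [0.571, 0.0105, 0.0574])]
180 [(182, [0.5183, 0.2582, 0.0561], 242, [0.5247, 0.2091, 0.0526]), (302, [0.5328, 0.1572, 0.0573], 361, [0.54, 0.1089, 0.0586]), (420, [0.546, 0.0562, 0.0488], 480, [0.5545, 0.0093, 0.0587])]
205 0 [0.6575 0.2474 0.0569] 194 [0.5101 0.2375 0.0613]
212 0 [0.6583 0.2423 0.0565] 194 [0.511  0.2315 0.0618]
220 0 [0.6589 0.2361 0.0574] 194 [0.5118 0.225  0.0609]
445 0 [0.683  0.0689 0.0579] 194 [0.539  0.0372 0.0621]
453 0 [0.6839 0.0629 0.0578] 194 [0.54   0.0307 0.0628]
460 0 [0.6843 0.0581 0.0593] 194 [0.5406 0.0241 0.061 ]
```

>>> play_rows(deltas=[[-0.011,-0.003,-0.0435,0,0,0],[-0.011,-0.003,-0.0435,0,0,0],[-0.011,-0.003,-0.0435,0,0,0],[-0.011,-0.003,-0.0435,0,0,0],[0,0,-0.0435,0,0,0],[0,0,0,0,0,0],[0,0,0,0,0,0]])

```text
clock: 2.35
tool_pos: [0.4702, 0.1291, 0.0719]
orientation: [179.9, 0.1, 8.6]
force: [0.2, 0.4, 0.5]
opening: 0.0004
gripper_force: 0.0
```

>>> play_rows(deltas=[[0.006,-0.0005,0,0,0,0],[0.006,-0.0005,0,0,0,0],[0.006,-0.0005,0,0,0,0],[0.006,0,0,0,0,0],[0.006,0.0009,0,0,0,0],[0.006,0.0009,0,0,0,0]])

```text
clock: 2.95
tool_pos: [0.4993, 0.1285, 0.0716]
orientation: [180.0, 0.0, 8.5]
force: [-2.3, -0.2, 1.2]
opening: 0.0004
gripper_force: 1.1
```

>>> play_rows(deltas=[[0.004,0.0006,0,0,0,0],[0.004,0.0006,0,0,0,0],[0.004,0.0006,0,0,0,0]])

```text
clock: 3.25
tool_pos: [0.5087, 0.1301, 0.0714]
orientation: [180.0, 0.0, 8.5]
force: [-2.6, -1.5, 1.9]
opening: 0.0007
gripper_force: 1.1
```

Sliding at about 2–3 N. I'll push on in small steps until the force rises.

>>> play_rows(deltas=[[0.0025,0.0004,0,0,0,0],[0.0025,0.0004,0,0,0,0],[0,0,0,0,0,0]])

```text
clock: 3.55
tool_pos: [0.5128, 0.1309, 0.0714]
orientation: [180.0, 0.0, 8.5]
force: [-1.2, -1.4, 0.6]
opening: 0.0003
gripper_force: 0.6
```

>>> play_rows(deltas=[[0.0025,0.0004,0,0,0,0],[0,0,0,0,0,0]])

```text
clock: 3.75
tool_pos: [0.5148, 0.1313, 0.0715]
orientation: [-180.0, 0.0, 8.5]
force: [-1.7, -0.9, 0.4]
opening: 0.0002
gripper_force: 0.7
```

>>> play_rows(deltas=[[0.0025,0.0004,0,0,0,0],[0,0,0,0,0,0]])

```text
clock: 3.95
tool_pos: [0.5154, 0.1311, 0.0713]
orientation: [180.0, 0.2, 8.5]
force: [-8.3, -0.2, 3.5]
opening: 0.0004
gripper_force: 3.7
```

>>> play_rows(deltas=[[0.0015,0.0002,0,0,0,0],[0,0,0,0,0,0]])

```text
clock: 4.15
tool_pos: [0.5155, 0.131, 0.0711]
orientation: [180.0, 0.3, 8.5]
force: [-11.8, 1.1, 7.4]
opening: 0.0006
gripper_force: 5.7
```

>>> play_rows(deltas=[[-0.02,-0.003,0,0,0,0],[-0.03,-0.004,0.04,0,0,0],[0,0,0.06,0,0,0],[0,0,0.06,0,0,0],[0,0,0.05,0,0,0],[0,0,0,0,0,0]], gripper=1)

```text
clock: 4.75
tool_pos: [0.4814, 0.1278, 0.2464]
orientation: [-179.8, -0.7, 8.6]
force: [0.8, -0.7, -0.1]
opening: 0.0429
gripper_force: 0.0
```

```bash
python3 - <<'E'
from h import *
o=get_obs();print(o['clock'],o['tool_pos'],o['orientation'],o['opening'])
im,d,P=cloud("wrist"); cv2.imwrite("pics/w2.png",im); np.save("w2P",P)
E
```

```text
4.75 [0.48138304 0.12784457 0.24640177] [-179.76108014   -0.69143951    8.56837697] 0.04293259436860604
```

View pics/w2.png

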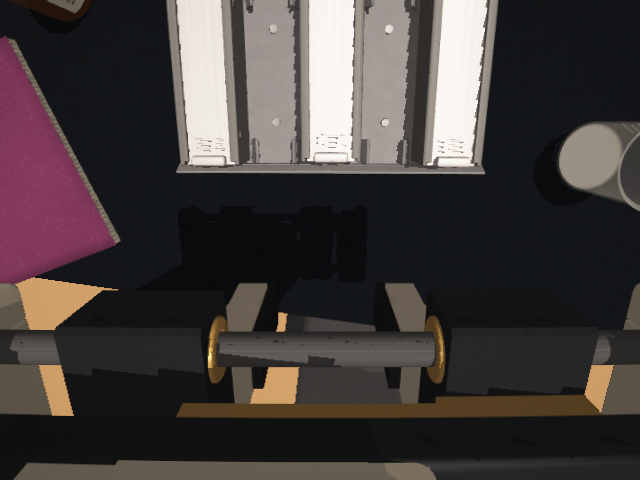

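The lid is home: its front at (332,158) is now in line with the neighbours at (210,160) and (453,160). Next I'll grasp the middle case.

>>> play_rows(deltas=[[0.037,0.0045,-0.0425,0,0,0],[0.037,0.0045,-0.0425,0,0,0],[0.037,0.0045,-0.0425,0,0,-0.001],[0.036,0.0045,-0.0425,0,0,-0.001],[0,0,0,0,0,0],[0,0,0,0,0,0]], gripper=1)

```text
clock: 5.4
tool_pos: [0.5949, 0.1399, 0.1009]
orientation: [179.9, 0.2, 8.1]
force: [0.4, 0.1, 0.6]
opening: 0.087
gripper_force: 0.0
```

>>> play_rows(deltas=[[0,0,-0.032,0,0,0],[0,0,-0.032,0,0,0],[0,0,-0.032,0,0,0],[0,0,0,0,0,0],[0,0,0,0,0,0]])

```text
clock: 5.9
tool_pos: [0.5956, 0.1409, 0.0283]
orientation: [-180.0, -0.1, 8.2]
force: [-0.5, 0.7, -0.0]
opening: 0.0873
gripper_force: 0.0
```

>>> play_rows(deltas=[[0.003,0.001,0.007,0,0,0],[0,0,0,0,0,0]])

```text
clock: 6.1
tool_pos: [0.5991, 0.1419, 0.0346]
orientation: [-179.9, -0.2, 8.2]
force: [-0.7, 0.9, 0.4]
opening: 0.0877
gripper_force: 0.0
```

>>> play_rows(deltas=[[0,0,0,0,0,0],[0,0,0,0,0,0],[0,0,0,0,0,0],[0,0,0,0,0,0],[0,0,0,0,0,0],[0,0,0,0,0,0]], gripper=-1)

```text
clock: 6.7
tool_pos: [0.5979, 0.1413, 0.0322]
orientation: [180.0, 0.0, 8.1]
force: [0.7, 1.1, -1.0]
opening: 0.05
gripper_force: 30.0
```

```bash
python3 - <<'E'
from h import *
o=get_obs();print({k:np.round(v,3).tolist() for k,v in o.items()})
E
```

```text
{'clock': 6.7, 'joint_pos': [31.49, 26.953, -20.911, -0.005, -42.146, 66.652], 'qvel': [0.126, 0.0, 0.03, -0.043, 0.104, -0.021], 'tau': [-0.37, -58.535, 20.966, 5.054, 0.029, 0.023], 'tool_pos': [0.598, 0.141, 0.032], 'orientation': [179.999, 0.01, 8.137], 'force': [0.706, 1.073, -1.032], 'moment': [0.078, 0.023, -0.008], 'gripper_force': 29.99, 'opening': 0.05}
```

>>> play_rows(deltas=[[0,0,0.015,0,0,0],[0,0,0.03,0,0,0],[0,0,0.0425,0,0,0],[0,0,0.0425,0,0,0],[0,0,0.0425,0,0,0],[0,0,0.0425,0,0,0],[0,0,0,0,0,0],[0,0,0,0,0,0],[0,0,0,0,0,0]])

```text
clock: 7.6
tool_pos: [0.5966, 0.1408, 0.2028]
orientation: [180.0, 0.2, 8.1]
force: [-1.0, -0.4, -4.8]
opening: 0.0501
gripper_force: 30.0
```

```bash
cat > m.py <<'E'
from h import *
o=get_obs();y=np.radians(o['orientation'][2]);M=o['moment']
print(round(o['clock'],2),o['tool_pos'].round(4),o['orientation'].round(2),'F',o['force'].round(2),'M',M.round(3),'Mw',round(-np.sin(y)*M[0]+np.cos(y)*M[1],3),o['opening'].round(4),o['qvel'].round(2))
E
python3 m.py
```

```text
Traceback (most recent call last):
  File "m.py", line 3, in <module>
    print(round(o['clock'],2),o['tool_pos'].round(4),o['orientation'].round(2),'F',o['force'].round(2),'M',M.round(3),'Mw',round(-np.sin(y)*M[0]+np.cos(y)*M[1],3),o['opening'].round(4),o['qvel'].round(2))
                                                                                                                                                                   ^^^^^^^^^^^^^^^^^^
AttributeError: 'float' object has no attribute 'round'
```

>>> play_rows(deltas=[[-0.05,-0.007,0,0,0,0],[-0.05,-0.007,0,0,0,0],[0.05,0.007,0,0,0,0],[0.05,0.007,0,0,0,0],[-0.05,-0.007,0,0,0,0],[-0.05,-0.007,0,0,0,0],[0,0,0,0,0,0],[0,0,0,0,0,0],[0,0,0,0,0,0]])

```text
clock: 8.5
tool_pos: [0.518, 0.1301, 0.2038]
orientation: [180.0, 0.0, 8.1]
force: [0.2, -0.3, -4.4]
opening: 0.0497
gripper_force: 30.0
```

```bash
python3 m.py
```

```text
Traceback (most recent call last):
  File "m.py", line 3, in <module>
    print(round(o['clock'],2),o['tool_pos'].round(4),o['orientation'].round(2),'F',o['force'].round(2),'M',M.round(3),'Mw',round(-np.sin(y)*M[0]+np.cos(y)*M[1],3),o['opening'].round(4),o['qvel'].round(2))
                                                                                                                                                                   ^^^^^^^^^^^^^^^^^^
AttributeError: 'float' object has no attribute 'round'
```

>>> play_rows(deltas=[[0.05,0.007,0,0,0,0],[0.05,0.007,0,0,0,0],[-0.05,-0.007,0,0,0,0],[-0.05,-0.007,0,0,0,0],[0.05,0.007,0,0,0,0],[0.05,0.007,0,0,0,0],[0,0,0,0,0,0],[0,0,0,0,0,0],[0,0,0,0,0,0]])

```text
clock: 9.4
tool_pos: [0.5976, 0.141, 0.2036]
orientation: [180.0, 0.1, 8.1]
force: [-0.0, -0.3, -5.1]
opening: 0.0502
gripper_force: 30.0
```

```bash
python3 m.py
```

```text
Traceback (most recent call last):
  File "m.py", line 3, in <module>
    print(round(o['clock'],2),o['tool_pos'].round(4),o['orientation'].round(2),'F',o['force'].round(2),'M',M.round(3),'Mw',round(-np.sin(y)*M[0]+np.cos(y)*M[1],3),o['opening'].round(4),o['qvel'].round(2))
                                                                                                                                                                   ^^^^^^^^^^^^^^^^^^
AttributeError: 'float' object has no attribute 'round'
```

```bash
sed -i "s/,o\['opening'\].round(4)//" m.py; python3 m.py
```

```text
9.4 [0.5976 0.141  0.2036] [1.7998e+02 9.0000e-02 8.1100e+00] F [-0.05 -0.25 -5.11] M [0.    0.045 0.017] Mw 0.045 [ 0.29 -0.99 -0.42  0.08  0.2   0.02]
```

>>> play_rows(deltas=[[-0.05,-0.007,0,0,0,0],[-0.05,-0.007,0,0,0,0],[0.05,0.007,0,0,0,0],[0.05,0.007,0,0,0,0],[-0.05,-0.007,0,0,0,0],[-0.05,-0.007,0,0,0,0],[0,0,0,0,0,0],[0,0,0,0,0,0],[0,0,0,0,0,0]])

```text
clock: 10.3
tool_pos: [0.5183, 0.1304, 0.2052]
orientation: [-180.0, -0.1, 8.2]
force: [0.7, -0.0, -3.7]
opening: 0.0496
gripper_force: 30.0
```

```bash
python3 m.py
```

```text
10.3 [0.5183 0.1304 0.2052] [-1.7996e+02 -1.0000e-01  8.1700e+00] F [ 0.69 -0.   -3.69] M [ 0.032 -0.047 -0.038] Mw -0.051 [-0.32  0.68  0.51 -0.03 -0.08  0.05]
```

>>> play_rows(deltas=[[0.05,0.007,0,0,0,0],[0.05,0.007,0,0,0,0],[0,0,0,0,0,0],[0,0,0,0,0,0],[0,0,0,0,0,0]])

```text
clock: 10.8
tool_pos: [0.5975, 0.141, 0.204]
orientation: [180.0, 0.0, 8.1]
force: [-0.4, 0.5, -5.3]
opening: 0.0499
gripper_force: 30.0
```

```bash
python3 m.py
```

```text
10.8 [0.5975 0.141  0.204 ] [1.7999e+02 5.0000e-02 8.1100e+00] F [-0.44  0.53 -5.26] M [-0.076  0.02   0.019] Mw 0.03 [ 0.36 -1.09 -0.55  0.11  0.13  0.01]
```

>>> play_rows(deltas=[[0,0,0,0,0,0],[0,0,0,0,0,0],[0,0,0,0,0,0],[0,0,0,0,0,0]])

```text
clock: 11.2
tool_pos: [0.5977, 0.1413, 0.2047]
orientation: [-180.0, -0.0, 8.2]
force: [-0.5, -0.3, -5.4]
opening: 0.0502
gripper_force: 30.0
```

```bash
python3 m.py
```

```text
11.2 [0.5977 0.1413 0.2047] [-1.7999e+02 -3.0000e-02  8.1500e+00] F [-0.51 -0.25 -5.43] M [-0.054  0.003 -0.007] Mw 0.01 [-0.04  0.24  0.03  0.02 -0.11 -0.03]
```

>>> play_rows(deltas=[[0,0,0,0,0,0]])

```text
clock: 11.3
tool_pos: [0.5978, 0.1413, 0.2046]
orientation: [-180.0, -0.0, 8.1]
force: [0.2, -1.0, -4.7]
opening: 0.0498
gripper_force: 30.0
```

```bash
python3 m.py
```

```text
11.3 [0.5978 0.1413 0.2046] [-1.7999e+02 -2.0000e-02  8.1500e+00] F [ 0.16 -0.96 -4.72] M [-0.042 -0.031 -0.047] Mw -0.025 [ 0.01  0.14  0.02 -0.02 -0.05 -0.02]
```

>>> play_rows(deltas=[[-0.05,-0.007,0,0,0,0],[-0.05,-0.007,0,0,0,0],[0.06,0.008,0,0,0,0],[0.04,0.006,0,0,0,0],[-0.06,-0.008,0,0,0,0],[-0.04,-0.006,0,0,0,0],[0,0,0,0,0,0],[0,0,0,0,0,0],[0,0,0,0,0,0],[0,0,0,0,0,0]])

```text
clock: 12.3
tool_pos: [0.5185, 0.1303, 0.2046]
orientation: [-180.0, -0.0, 8.1]
force: [-0.2, 0.1, -5.0]
opening: 0.0497
gripper_force: 30.0
```

>>> play_rows(deltas=[[0,0,0,0,0,0],[0,0,0,0,0,0],[0,0,0,0,0,0]])

```text
clock: 12.6
tool_pos: [0.518, 0.1301, 0.2043]
orientation: [180.0, 0.0, 8.1]
force: [0.5, -0.4, -4.4]
opening: 0.0502
gripper_force: 30.0
```

```bash
python3 m.py
```

```text
12.6 [0.518  0.1301 0.2043] [1.80e+02 1.00e-02 8.13e+00] F [ 0.49 -0.41 -4.42] M [-0.088 -0.017  0.009] Mw -0.004 [ 0.01 -0.19 -0.03  0.03 -0.02 -0.08]
```

>>> play_rows(deltas=[[0,0,0,0,0,0]])

```text
clock: 12.7
tool_pos: [0.5179, 0.13, 0.2043]
orientation: [180.0, 0.0, 8.1]
force: [0.6, -0.8, -4.9]
opening: 0.0499
gripper_force: 30.0
```

```bash
python3 m.py
```

```text
12.7 [0.5179 0.13   0.2043] [1.80e+02 1.00e-02 8.13e+00] F [ 0.63 -0.84 -4.86] M [-0.021  0.007  0.042] Mw 0.01 [ 0.1  -0.1  -0.1   0.01  0.03 -0.05]
```

Readings stay near zero at both ends of the stroke, so the middle case is quiet. I'll put it back.

>>> play_rows(deltas=[[0.05,0.007,0,0,0,0],[0.05,0.007,-0.01,0,0,0],[0,0,-0.04,0,0,0],[0,0,-0.04,0,0,0],[0,0,-0.04,0,0,0],[0,0,-0.03,0,0,0],[0,0,0,0,0,0],[0,0,0,0,0,0],[0,0,0,0,0,0]])

```text
clock: 13.6
tool_pos: [0.5991, 0.1419, 0.0781]
orientation: [-180.0, -0.2, 8.2]
force: [0.1, 0.2, -4.7]
opening: 0.0497
gripper_force: 30.0
```

```bash
python3 m.py
```

```text
13.6 [0.5991 0.1419 0.0781] [-1.7997e+02 -1.6000e-01  8.1700e+00] F [ 0.08  0.21 -4.65] M [-0.017 -0.077  0.016] Mw -0.074 [ 0.16 -0.65  0.03 -0.24  0.31 -0.02]
```

>>> play_rows(deltas=[[0,0,0,0,0,0],[0,0,0,0,0,0]])

```text
clock: 13.8
tool_pos: [0.5985, 0.1416, 0.0777]
orientation: [-180.0, -0.1, 8.1]
force: [0.1, -0.4, -4.8]
opening: 0.0499
gripper_force: 30.0
```

```bash
python3 m.py
```

```text
13.8 [0.5985 0.1416 0.0777] [-1.7995e+02 -1.2000e-01  8.1400e+00] F [ 0.06 -0.38 -4.78] M [-0.055  0.031  0.001] Mw 0.038 [-0.    0.27 -0.37  0.03  0.09 -0.08]
```

>>> play_rows(deltas=[[0,0,0,0,0,0]])

```text
clock: 13.9
tool_pos: [0.5982, 0.1414, 0.0772]
orientation: [-180.0, -0.1, 8.1]
force: [-1.1, 0.5, -5.6]
opening: 0.0498
gripper_force: 30.0
```

```bash
python3 m.py
```

```text
13.9 [0.5982 0.1414 0.0772] [-1.7997e+02 -7.0000e-02  8.1400e+00] F [-1.11  0.51 -5.63] M [-0.026  0.051 -0.028] Mw 0.055 [-0.1   0.44 -0.22 -0.01  0.11 -0.03]
```

>>> play_rows(deltas=[[0,0,0,0,0,0]])

```text
clock: 14.0
tool_pos: [0.598, 0.1413, 0.0768]
orientation: [-180.0, -0.0, 8.1]
force: [-0.0, -0.1, -4.8]
opening: 0.0497
gripper_force: 30.0
```

```bash
python3 m.py
```

```text
14.0 [0.598  0.1413 0.0768] [-1.7999e+02 -4.0000e-02  8.1400e+00] F [-0.04 -0.1  -4.79] M [-0.034  0.002  0.019] Mw 0.007 [-0.06  0.31 -0.12 -0.07  0.06  0.05]
```

Mean moment stays near zero with about 0.04 of noise, so it is quiet. Lower and release.

>>> play_rows(deltas=[[0,0,-0.02,0,0,0],[0,0,-0.02,0,0,0],[0,0,-0.013,0,0,0],[0,0,0,0,0,0],[0,0,0,0,0,0],[0,0,0,0,0,0]])

```text
clock: 14.6
tool_pos: [0.5976, 0.1412, 0.0342]
orientation: [180.0, 0.0, 8.1]
force: [-1.0, 0.3, -4.9]
opening: 0.0501
gripper_force: 30.0
```

```bash
python3 m.py
```

```text
14.6 [0.5976 0.1412 0.0342] [1.7999e+02 3.0000e-02 8.1400e+00] F [-1.03  0.25 -4.89] M [-0.157  0.568 -0.003] Mw 0.584 [-0.07 -0.23 -0.18 -0.11  0.22 -0.07]
```

>>> play_rows(deltas=[[0,0,-0.002,0,0,0],[0,0,0,0,0,0],[0,0,0,0,0,0]])

```text
clock: 14.9
tool_pos: [0.5976, 0.1411, 0.0325]
orientation: [180.0, 0.0, 8.1]
force: [-3.3, -1.2, -4.2]
opening: 0.0495
gripper_force: 30.0
```

```bash
python3 m.py
```

```text
14.9 [0.5976 0.1411 0.0325] [1.80e+02 2.00e-02 8.13e+00] F [-3.27 -1.24 -4.16] M [-0.189  1.03   0.049] Mw 1.046 [-0.06  0.11  0.1   0.01 -0.06 -0.01]
```

>>> play_rows(deltas=[[-0.0018,0,0,0,0,0],[0,0,0,0,0,0],[0,0,0,0,0,0]])

```text
clock: 15.2
tool_pos: [0.5969, 0.1415, 0.0326]
orientation: [-180.0, -0.1, 8.1]
force: [-0.5, -0.6, -4.8]
opening: 0.0498
gripper_force: 30.0
```

```bash
python3 m.py
```

```text
15.2 [0.5969 0.1415 0.0326] [-1.7998e+02 -6.0000e-02  8.1500e+00] F [-0.53 -0.59 -4.8 ] M [-0.035  0.007  0.021] Mw 0.012 [-0.02  0.01 -0.   -0.08 -0.24  0.01]
```

>>> play_rows(deltas=[[0,0,0,0,0,0],[0,0,0,0,0,0],[0,0,0,0,0,0],[0,0,0.03,0,0,0],[0,0,0.035,0,0,0],[0,0,0.045,0,0,0],[0,0,0.045,0,0,0],[0,0,0,0,0,0]], gripper=1)

```text
clock: 16.0
tool_pos: [0.5996, 0.1425, 0.1625]
orientation: [-179.9, -0.6, 8.2]
force: [0.0, 0.3, -0.6]
opening: 0.0876
gripper_force: 0.0
```

```bash
python3 m.py; python3 - <<'E'
from h import *
for n in("sceneP","sideP","w1P"):
  Q=np.load(n+".npy").reshape(-1,3)
  for nm,c in(("bottle",(.625,.37)),("beaker",(.56,-.11))):
    A=Q[(np.hypot(Q[:,0]-c[0],Q[:,1]-c[1])<.07)&(Q[:,2]>.04)&(Q[:,2]<.12)]
    if len(A)>20: print(n,nm,len(A),np.percentile(A,[3,97],axis=0).round(3).tolist())
E
```

```text
16.0 [0.5996 0.1425 0.1625] [-179.86   -0.56    8.2 ] F [ 0.01  0.29 -0.56] M [-0.012 -0.073 -0.035] Mw -0.07 [ 0.03  2.55 -3.89 -1.67  3.86  0.04]
sceneP bottle 300 [[0.61, 0.358, 0.043], [0.654, 0.399, 0.108]]
sceneP beaker 624 [[0.53, -0.152, 0.042], [0.6, -0.084, 0.093]]
sideP bottle 347 [[0.609, 0.357, 0.043], [0.656, 0.395, 0.107]]
sideP beaker 895 [[0.53, -0.153, 0.042], [0.593, -0.084, 0.093]]
w1P bottle 2682 [[0.614, 0.36, 0.042], [0.642, 0.385, 0.089]]
w1P beaker 3668 [[0.535, -0.142, 0.042], [0.596, -0.085, 0.094]]
```

>>> play_rows(deltas=[[-0.006,0.042,-0.015,0,0,0],[-0.006,0.042,-0.015,0,0,0],[-0.006,0.042,-0.015,0,0,0],[0,0,0,0,0,0],[0,0,0,0,0,0],[0,0,0,0,0,0]])

```text
clock: 16.6
tool_pos: [0.5822, 0.2417, 0.1206]
orientation: [180.0, -0.0, 8.1]
force: [0.6, 0.9, 0.8]
opening: 0.0876
gripper_force: 0.0
```

```bash
python3 m.py; python3 - <<'E'
from h import *
im,d,P=cloud("wrist"); cv2.imwrite("pics/w3.png",im)
for v in (20,60,100,140,180):
    r=P[v]; m=(r[:,2]>.046)&(r[:,2]<.068)
    k=np.flatnonzero(np.diff(m.astype(int)))
    print(v,[(int(a),r[a+1].round(4).tolist(),int(b),r[b].round(4).tolist()) for a,b in zip(k,k[1:]) if b-a>25 and m[a+1]])
E
```

```text
16.6 [0.5822 0.2417 0.1206] [ 1.80e+02 -1.00e-02  8.13e+00] F [0.6  0.86 0.76] M [-0.072 -0.032 -0.034] Mw -0.022 [-0.72 -0.42  0.07 -0.   -0.06 -0.17]
20 []
60 []
100 []
140 [(273, [0.6471, 0.2775, 0.0571], 371, [0.654, 0.2284, 0.0564]), (467, [0.6611, 0.1757, 0.0472], 570, [0.669, 0.1271, 0.0579])]
180 [(275, [0.6267, 0.2744, 0.0568], 370, [0.6339, 0.2257, 0.0586]), (467, [0.6407, 0.1729, 0.0535], 562, [0.6484, 0.1245, 0.0573])]
```

View pics/w3.png

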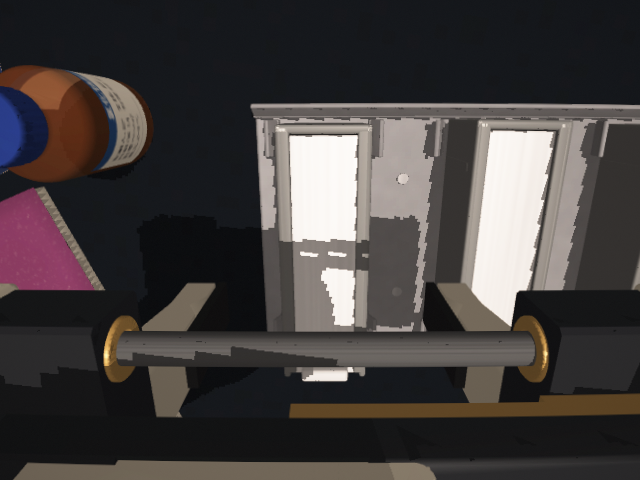

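The view shows the left case centred between the open fingers, the middle case seated in its place with its lid shut at the visible far end, and the bottle clear at (75,125). Next: down, grip, lift.

>>> play_rows(deltas=[[0.001,0.0015,-0.035,0,0,0],[0,0,-0.035,0,0,0],[0,0,-0.025,0,0,0],[0,0,-0.012,0,0,0],[0,0,0,0,0,0],[0,0,0,0,0,0]])

```text
clock: 17.25
tool_pos: [0.5836, 0.2432, 0.0357]
orientation: [-180.0, -0.1, 8.1]
force: [0.2, -0.6, 1.0]
opening: 0.0878
gripper_force: 0.0
```

>>> play_rows(deltas=[[0,0,0,0,0,0],[0,0,0,0,0,0],[0,0,0,0,0,0],[0,0,0,0,0,0],[0,0,0,0,0,0],[0,0,0,0,0,0]], gripper=-1)

```text
clock: 17.85
tool_pos: [0.5829, 0.2433, 0.0349]
orientation: [180.0, -0.0, 8.2]
force: [0.7, -0.8, 1.8]
opening: 0.05
gripper_force: 30.0
```

```bash
python3 m.py
```

```text
17.85 [0.5829 0.2433 0.0349] [179.99  -0.     8.15] F [ 0.75 -0.77  1.84] M [-0.179  0.19   0.018] Mw 0.213 [-0.06 -0.01 -0.14 -0.05 -0.13  0.09]
```

>>> play_rows(deltas=[[0,0,0.015,0,0,0],[0,0,0.03,0,0,0],[0,0,0.0425,0,0,0],[0,0,0.0425,0,0,0],[0,0,0.0425,0,0,0],[0,0,0.0425,0,0,0],[0,0,0,0,0,0],[0,0,0,0,0,0],[0,0,0,0,0,0],[0,0,0,0,0,0]])

```text
clock: 18.85
tool_pos: [0.5819, 0.2427, 0.2049]
orientation: [179.9, 0.2, 8.1]
force: [0.4, 0.9, -4.9]
opening: 0.0497
gripper_force: 30.0
```

```bash
python3 m.py
```

```text
18.85 [0.5819 0.2427 0.2049] [179.92   0.18   8.13] F [ 0.4   0.92 -4.89] M [-0.048  0.006  0.009] Mw 0.013 [-0.01  0.1   0.5   0.24 -0.04 -0.06]
```

>>> play_rows(deltas=[[-0.05,-0.007,0,0,0,0],[-0.05,-0.007,0,0,0,0],[0.05,0.007,0,0,0,0],[0.05,0.007,0,0,0,0],[-0.05,-0.007,0,0,0,0],[-0.05,-0.007,0,0,0,0],[0,0,0,0,0,0],[0,0,0,0,0,0],[0,0,0,0,0,0],[0,0,0,0,0,0]])

```text
clock: 19.85
tool_pos: [0.5033, 0.2322, 0.2066]
orientation: [180.0, 0.0, 8.1]
force: [0.4, -0.4, -4.1]
opening: 0.05
gripper_force: 30.0
```

```bash
python3 m.py
```

```text
19.85 [0.5033 0.2322 0.2066] [179.99   0.     8.12] F [ 0.43 -0.4  -4.07] M [-0.021 -0.012 -0.051] Mw -0.009 [-0.11  0.06  0.07 -0.02 -0.05 -0.05]
```

>>> play_rows(deltas=[[0,0,0,0,0,0]])

```text
clock: 19.95
tool_pos: [0.5032, 0.2321, 0.2066]
orientation: [180.0, 0.0, 8.1]
force: [0.4, 0.3, -5.1]
opening: 0.0501
gripper_force: 30.0
```

```bash
python3 m.py
```

```text
19.95 [0.5032 0.2321 0.2066] [1.7999e+02 1.0000e-02 8.1200e+00] F [ 0.38  0.3  -5.13] M [-0.063  0.059  0.041] Mw 0.067 [-0.03 -0.17 -0.11 -0.02  0.02 -0.05]
```

>>> play_rows(deltas=[[0.05,0.007,0,0,0,0],[0.05,0.007,0,0,0,0],[-0.05,-0.007,0,0,0,0],[-0.05,-0.007,0,0,0,0],[0.05,0.007,0,0,0,0],[0.05,0.007,0,0,0,0],[0,0,0,0,0,0],[0,0,0,0,0,0],[0,0,0,0,0,0],[0,0,0,0,0,0]])

```text
clock: 20.95
tool_pos: [0.5824, 0.2431, 0.2068]
orientation: [180.0, 0.0, 8.1]
force: [0.3, -0.7, -3.5]
opening: 0.05
gripper_force: 30.0
```

```bash
python3 m.py
```

```text
20.95 [0.5824 0.2431 0.2068] [1.80e+02 1.00e-02 8.15e+00] F [ 0.32 -0.71 -3.46] M [-0.045  0.001  0.032] Mw 0.008 [ 0.11 -0.29  0.01  0.05  0.13  0.01]
```

>>> play_rows(deltas=[[0,0,0,0,0,0]])

```text
clock: 21.05
tool_pos: [0.5825, 0.2433, 0.2071]
orientation: [-180.0, -0.0, 8.2]
force: [0.0, 0.2, -3.8]
opening: 0.0497
gripper_force: 30.0
```

```bash
python3 m.py
```

```text
21.05 [0.5825 0.2433 0.2071] [-1.7999e+02 -2.0000e-02  8.1600e+00] F [ 0.02  0.17 -3.76] M [ 0.005 -0.047 -0.055] Mw -0.048 [ 0.18 -0.06  0.12  0.09 -0.07  0.1 ]
```

The moment does not change here either, so the left case is quiet. I'll put it back.

>>> play_rows(deltas=[[0,0,-0.03,0,0,0],[0,0,-0.04,0,0,0],[0,0,-0.04,0,0,0],[0,0,-0.04,0,0,0],[0,0,-0.01,0,0,0],[0,0,0,0,0,0],[0,0,0,0,0,0],[0,0,0,0,0,0],[0,0,0,0,0,0]])

```text
clock: 21.95
tool_pos: [0.5836, 0.2439, 0.0805]
orientation: [-179.9, -0.1, 8.2]
force: [0.0, 0.0, -3.7]
opening: 0.0501
gripper_force: 30.0
```

```bash
python3 m.py
```

```text
21.95 [0.5836 0.2439 0.0805] [-1.7993e+02 -1.4000e-01  8.1500e+00] F [ 0.02  0.04 -3.71] M [-0.039 -0.058 -0.043] Mw -0.052 [-0.01  0.27 -0.37 -0.1   0.1  -0.13]
```

>>> play_rows(deltas=[[0,0,-0.02,0,0,0],[0,0,-0.02,0,0,0],[0,0,-0.01,0,0,0],[0,0,0,0,0,0],[0,0,0,0,0,0],[0,0,0,0,0,0]])

```text
clock: 22.55
tool_pos: [0.5835, 0.2437, 0.0397]
orientation: [-180.0, -0.1, 8.1]
force: [0.1, -0.1, -4.0]
opening: 0.0494
gripper_force: 30.0
```

```bash
python3 m.py
```

```text
22.55 [0.5835 0.2437 0.0397] [-1.7996e+02 -8.0000e-02  8.1500e+00] F [ 0.06 -0.12 -3.97] M [-0.031 -0.056  0.006] Mw -0.051 [ 0.03 -0.05 -0.18 -0.13  0.26 -0.01]
```

Borderline, given the noise. Camera calls advance time by 0.05 s, so I'll average samples over them.

```bash
cat > avg.py <<'E'
from h import *
R=[]
for _ in range(12):
    o=get_obs();y=np.radians(o['orientation'][2]);M=o['moment'];R.append([-np.sin(y)*M[0]+np.cos(y)*M[1],*o['force']]);snapshot("wrist")
R=np.array(R);print(round(o['clock'],2),o['tool_pos'].round(4),o['orientation'].round(2),'Mw %.3f +- %.3f'%(R[:,0].mean(),R[:,0].std()/12**.5),R[:,1:].mean(0).round(2))
E
python3 avg.py
```

```text
23.1 [0.5828 0.2433 0.0388] [180.     0.     8.14] Mw -0.022 +- 0.008 [ 0.15  0.15 -4.29]
```

>>> play_rows(deltas=[[0,0,0.03,0,0,0],[0,0,0.04,0,0,0],[0,0,0.04,0,0,0],[0,0,0.04,0,0,0],[0,0,0.04,0,0,0],[0,0,0,0,0,0],[-0.06,-0.0085,0,0,0,0],[-0.06,-0.0085,0,0,0,0],[0.06,0.0085,0,0,0,0],[0.06,0.0085,0,0,0,0]])

```text
clock: 24.15
tool_pos: [0.5794, 0.2421, 0.1913]
orientation: [180.0, 0.0, 8.4]
force: [3.3, 3.8, -1.7]
opening: 0.0493
gripper_force: 30.0
```

>>> play_rows(deltas=[[-0.06,-0.0085,0,0,0,0],[-0.06,-0.0085,0,0,0,0],[0,0,0,0,0,0],[0,0,0,0,0,0],[0,0,0,0,0,0],[0,0,0,0,0,0]])

```text
clock: 24.75
tool_pos: [0.4874, 0.2299, 0.1909]
orientation: [-180.0, -0.0, 8.1]
force: [0.4, 1.1, -4.2]
opening: 0.0501
gripper_force: 30.0
```

```bash
python3 avg.py
```

```text
25.3 [0.4869 0.2297 0.1908] [-180.     -0.      8.13] Mw -0.021 +- 0.011 [ 0.02 -0.   -4.28]
```

>>> play_rows(deltas=[[0.06,0.0085,0,0,0,0],[0.06,0.0085,0,0,0,0],[0,0,0,0,0,0],[0,0,0,0,0,0],[0,0,0,0,0,0],[0,0,0,0,0,0]])

```text
clock: 25.95
tool_pos: [0.5821, 0.2432, 0.1911]
orientation: [-180.0, -0.0, 8.2]
force: [0.3, 0.6, -5.0]
opening: 0.0498
gripper_force: 30.0
```

```bash
python3 avg.py
```

```text
26.5 [0.5828 0.2433 0.1908] [-180.     -0.      8.14] Mw -0.024 +- 0.011 [-0.04 -0.12 -4.57]
```

Constant at −0.022 in all three states, so the left case is quiet. Putting it back.

>>> play_rows(deltas=[[0,0,-0.03,0,0,0],[0,0,-0.04,0,0,0],[0,0,-0.04,0,0,0],[0,0,-0.03,0,0,0],[0,0,0,0,0,0],[0,0,0,0,0,0],[0,0,-0.03,0,0,0],[0,0,-0.02,0,0,0],[0,0,0,0,0,0],[0,0,0,0,0,0]])

```text
clock: 27.55
tool_pos: [0.5839, 0.2439, 0.0405]
orientation: [-180.0, -0.1, 8.2]
force: [0.5, 0.5, -3.8]
opening: 0.05
gripper_force: 30.0
```

```bash
python3 m.py
```

```text
27.55 [0.5839 0.2439 0.0405] [-1.7996e+02 -1.2000e-01  8.1700e+00] F [ 0.47  0.53 -3.76] M [-0.002 -0.069 -0.033] Mw -0.068 [-0.02 -0.74  0.54  0.08  0.18 -0.11]
```

>>> play_rows(deltas=[[0,0,-0.004,0,0,0],[0,0,0,0,0,0],[0,0,0,0,0,0],[0,0,0,0,0,0]])

```text
clock: 27.95
tool_pos: [0.583, 0.2434, 0.036]
orientation: [-180.0, -0.0, 8.1]
force: [-0.1, -0.2, -3.5]
opening: 0.0499
gripper_force: 30.0
```

```bash
python3 m.py
```

```text
27.95 [0.583  0.2434 0.036 ] [-1.7998e+02 -3.0000e-02  8.1400e+00] F [-0.1  -0.18 -3.53] M [-0.028 -0.059 -0.022] Mw -0.055 [ 0.03  0.23 -0.18 -0.1   0.12 -0.  ]
```

>>> play_rows(deltas=[[0,0,-0.0005,0,0,0],[0,0,0,0,0,0],[0,0,0,0,0,0],[0,0,0.03,0,0,0],[0,0,0.04,0,0,0],[0,0,0.04,0,0,0],[0,0,0,0,0,0]], gripper=1)

```text
clock: 28.65
tool_pos: [0.5855, 0.2449, 0.1286]
orientation: [-179.8, -0.5, 8.2]
force: [0.8, 0.3, -0.3]
opening: 0.0873
gripper_force: 0.0
```

>>> play_rows(deltas=[[0.006,-0.042,0,0,0,0],[0.006,-0.042,0,0,0,0],[0.006,-0.042,0,0,0,0],[0.006,-0.042,0,0,0,0],[0.006,-0.042,0,0,0,0],[0.006,-0.0425,0,0,0,0],[0,0,0,0,0,0],[0,0,0,0,0,0],[0,0,0,0,0,0]])

```text
clock: 29.55
tool_pos: [0.6117, 0.0417, 0.1232]
orientation: [-180.0, -0.0, 8.1]
force: [0.4, 0.1, 0.9]
opening: 0.0877
gripper_force: 0.0
```

```bash
python3 m.py; python3 - <<'E'
from h import *
im,d,P=cloud("wrist"); cv2.imwrite("pics/w4.png",im)
for v in (120,140,160,180,200):
    r=P[v]; m=(r[:,2]>.046)&(r[:,2]<.068)
    k=np.flatnonzero(np.diff(m.astype(int)))
    print(v,[(int(a),r[a+1].round(4).tolist(),int(b),r[b].round(4).tolist()) for a,b in zip(k,k[1:]) if b-a>25 and m[a+1]])
E
```

```text
29.55 [0.6117 0.0417 0.1232] [-1.80e+02 -2.00e-02  8.15e+00] F [0.35 0.06 0.92] M [-0.009 -0.013 -0.035] Mw -0.011 [0.79 0.03 0.07 0.02 0.   0.05]
120 []
140 [(110, [0.6642, 0.1647, 0.0525], 187, [0.669, 0.1262, 0.0464]), (278, [0.6767, 0.0753, 0.0571], 374, [0.6837, 0.0268, 0.058])]
160 [(88, [0.6528, 0.1742, 0.057], 189, [0.6584, 0.1245, 0.0468]), (278, [0.6664, 0.0743, 0.056], 337, [0.6704, 0.0439, 0.0529]), (338, [0.6707, 0.0429, 0.0544], 374, [0.6736, 0.025, 0.0576])]
180 [(92, [0.6424, 0.1721, 0.0574], 190, [0.6478, 0.1229, 0.0487]), (279, [0.6562, 0.0725, 0.0572], 318, [0.6584, 0.0525, 0.0534]), (343, [0.6604, 0.0386, 0.0535], 373, [0.6632, 0.0237, 0.0575])]
200 [(95, [0.6315, 0.1709, 0.0572], 126, [0.6326, 0.1565, 0.0529]), (127, [0.6328, 0.1552, 0.0533], 186, [0.6384, 0.1218, 0.0574]), (280, [0.6456, 0.0708, 0.0578], 372, [0.6526, 0.0224, 0.0582])]
```

View pics/w4.png

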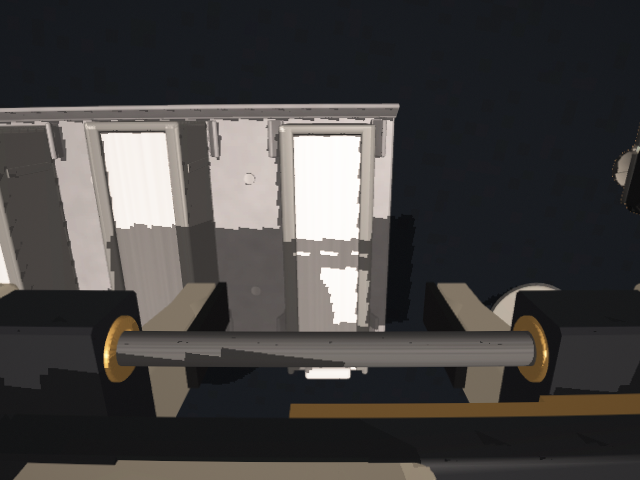

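The view shows the right case centred between the fingers, the middle case seated, and the beaker rim at (535,292), which works out about 25 mm clear of the gripper body. Grasp it.

>>> play_rows(deltas=[[0,0,-0.035,0,0,0],[0,0,-0.035,0,0,0],[0,0,-0.027,0,0,0],[0,0,-0.013,0,0,0],[0,0,0,0,0,0],[0,0,0,0,0,0]])

```text
clock: 30.2
tool_pos: [0.6122, 0.0419, 0.0359]
orientation: [180.0, -0.0, 8.2]
force: [-0.0, 0.6, 0.6]
opening: 0.0875
gripper_force: 0.0
```

>>> play_rows(deltas=[[0,0,0,0,0,0],[0,0,0,0,0,0],[0,0,0,0,0,0],[0,0,0,0,0,0],[0,0,0,0,0,0],[0,0,0,0,0,0]], gripper=-1)

```text
clock: 30.8
tool_pos: [0.6117, 0.0412, 0.0353]
orientation: [180.0, -0.0, 8.1]
force: [-0.3, -0.0, 2.4]
opening: 0.0498
gripper_force: 30.0
```

```bash
python3 m.py
```

```text
30.8 [0.6117 0.0412 0.0353] [ 1.80e+02 -1.00e-02  8.14e+00] F [-0.32 -0.    2.38] M [-0.183  0.119  0.071] Mw 0.144 [-0.01  0.05 -0.05  0.06 -0.18 -0.09]
```

>>> play_rows(deltas=[[0,0,0.015,0,0,0],[0,0,0.03,0,0,0],[0,0,0.0425,0,0,0],[0,0,0.0425,0,0,0],[0,0,0.0425,0,0,0],[0,0,0.0425,0,0,0],[0,0,0,0,0,0],[0,0,0,0,0,0],[0,0,0,0,0,0],[0,0,0,0,0,0]])

```text
clock: 31.8
tool_pos: [0.6107, 0.041, 0.2055]
orientation: [180.0, 0.2, 8.1]
force: [0.1, 0.6, -5.9]
opening: 0.0498
gripper_force: 30.0
```

```bash
python3 avg.py
```

```text
32.35 [0.6117 0.0413 0.2072] [-180.     -0.      8.14] Mw -0.046 +- 0.007 [ 0.2   0.09 -4.66]
```

>>> play_rows(deltas=[[-0.06,-0.0085,0,0,0,0],[-0.06,-0.0085,0,0,0,0],[0.06,0.0085,0,0,0,0],[0.06,0.0085,0,0,0,0],[-0.06,-0.0085,0,0,0,0],[-0.06,-0.0085,0,0,0,0],[0,0,0,0,0,0],[0,0,0,0,0,0],[0,0,0,0,0,0],[0,0,0,0,0,0]])

```text
clock: 33.4
tool_pos: [0.5165, 0.0279, 0.2078]
orientation: [-180.0, -0.1, 8.1]
force: [-0.4, -0.7, -4.5]
opening: 0.0497
gripper_force: 30.0
```

```bash
python3 avg.py
```

```text
33.95 [0.5157 0.0277 0.2071] [180.     0.     8.14] Mw -0.022 +- 0.012 [-0.13 -0.24 -4.44]
```

>>> play_rows(deltas=[[0.06,0.0085,0,0,0,0],[0.06,0.0085,0,0,0,0],[-0.06,-0.0085,0,0,0,0],[-0.06,-0.0085,0,0,0,0],[0.06,0.0085,0,0,0,0],[0.06,0.0085,0,0,0,0],[0,0,0,0,0,0],[0,0,0,0,0,0],[0,0,0,0,0,0],[0,0,0,0,0,0]])

```text
clock: 35.0
tool_pos: [0.611, 0.0412, 0.2072]
orientation: [-180.0, 0.0, 8.1]
force: [-0.5, -0.4, -4.7]
opening: 0.05
gripper_force: 30.0
```

```bash
python3 avg.py
```

```text
35.55 [0.6116 0.0413 0.2072] [180.    -0.     8.14] Mw 0.050 +- 0.009 [ 0.07 -0.05 -4.5 ]
```

The moment moved −0.046 → −0.022 → +0.050, so the weight shifts. One longer brisk shake to confirm.

>>> play_rows(deltas=[[-0.06,-0.0085,0,0,0,0],[-0.06,-0.0085,0,0,0,0],[-0.055,-0.008,0,0,0,0],[0.06,0.0085,0,0,0,0],[0.06,0.0085,0,0,0,0],[0.055,0.008,0,0,0,0],[-0.06,-0.0085,0,0,0,0],[-0.06,-0.0085,0,0,0,0],[-0.055,-0.008,0,0,0,0],[0,0,0,0,0,0]])

```text
clock: 36.6
tool_pos: [0.4663, 0.0198, 0.2064]
orientation: [-180.0, 0.2, 8.1]
force: [1.5, 0.8, -4.1]
opening: 0.0497
gripper_force: 30.0
```

>>> play_rows(deltas=[[0,0,0,0,0,0],[0,0,0,0,0,0],[0,0,0,0,0,0]])

```text
clock: 36.9
tool_pos: [0.4725, 0.0215, 0.2074]
orientation: [-180.0, -0.0, 8.1]
force: [-1.4, 0.4, -4.3]
opening: 0.0498
gripper_force: 30.0
```

```bash
python3 avg.py
```

```text
37.45 [0.4717 0.0213 0.2071] [180.     0.     8.14] Mw 0.002 +- 0.009 [-0.03 -0.1  -4.39]
```

It is the rattler: the moment changed again. Moving gently to the hand-over pose in front of the tray.

>>> play_rows(deltas=[[-0.004,0.008,0,0,0,0],[-0.008,0.016,0,0,0,0],[-0.01,0.02,-0.002,0,0,0],[-0.012,0.024,-0.002,0,0,0],[-0.01,0.02,-0.002,0,0,0],[-0.008,0.016,-0.002,0,0,0],[-0.006,0.01,0,0,0,0],[-0.003,0.005,0,0,0,0],[0,0,0,0,0,0],[0,0,0,0,0,0]])

```text
clock: 38.5
tool_pos: [0.423, 0.1163, 0.2008]
orientation: [180.0, -0.0, 8.1]
force: [-0.4, 0.0, -4.5]
opening: 0.0496
gripper_force: 30.0
```

```bash
python3 avg.py; python3 m.py; python3 - <<'E'
from h import *
im,d,P=cloud("wrist"); a,_,_=cloud("scene")
cv2.imwrite("pics/f.png",np.hstack([cv2.resize(im,(400,300)),cv2.resize(a[130:310,150:390],(400,300))]))
E
```

```text
39.05 [0.4229 0.1164 0.2008] [-180.      0.      8.13] Mw -0.003 +- 0.007 [-0.06  0.06 -4.43]
39.1 [0.4229 0.1164 0.2007] [180.     0.     8.13] F [ 0.09 -0.2  -4.44] M [-0.073  0.015 -0.017] Mw 0.025 [ 0.01 -0.06 -0.04  0.06  0.07  0.02]
```

View pics/f.png

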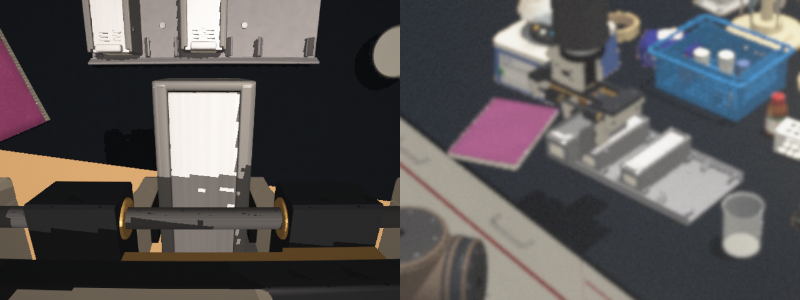

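The picture shows both quiet cases seated with lids shut (wrist view, (112,45) and (203,45)). The rattling case is held level in front of the tray with its lid shut. Handing in.

```bash
python3 -c "
from plant import *
print(close_job())"
```

```text
the job is handed in; nothing more can be done
None
```

The job is handed in: the middle case's open lid is pushed home, the quiet middle and left cases are back in their places, and the rattling right-hand case is held level in front of the tray at about 0.20 m, all in about 39 s of the 72 s.

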